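Vent the leak tester at its spring-centred valve

ROBOT

A 7-joint arm with a two-finger parallel gripper is mounted at the origin on a cart in front of the work surface, level with it; the furniture and walls round the work are solid. World frame = base frame: x ahead of the robot, y to its left, z up, the work surface at z = 0. Lengths are in m, angles in rad, forces in N, time in s.
With the tool pointing down it reaches from about 0.425 to 0.925 m from the base axis. Payload 6.8 kg.
Tool frame: the origin (TCP) lies at the very end of the fingers, on their centre line; the grasp point (between the pads) lies 19 mm behind it; z points along the fingers, y is the line along which they close (so a half turn about z gives the same grasp; the last joint's range is limited). The gripper opens to 85 mm and grips with 20 to 120 N. Pads are 22 mm wide; open, the fingers measure 114 mm over their backs; the gripper's body (76 mm by 85 mm) begins 54 mm behind the grasp point. The pads swing forward as they close: fully open they stand 13 mm farther back than shut.
Start: joints at [1.195, 0.477, 0.022, 1.555, -0.011, 1.109, -0.083], TCP at [0.179, -0.651, 0.196] pointing down, gripper open.
Joint ranges: [-2.96, 2.96], [-0.34, 2.1], [-1.41, 1.46], [0.24, 2.44], [-1.37, 4.51], [0.17, 1.92], [-2.96, 2.96]. Speed limits (rad/s): [2.39, 2.39, 3.14, 3.14, 3.14, 3.14, 3.14].

INTERFACE

Orientations are given as a unit quaternion [w, x, y, z].
In Python, from station import get_obs, read_camera, hand_in gives the robot as it stands.
- The arm moves only by the tool arm_command, never from a script. Its argument "commands" is one flat list of numbers, 7 for each row, row after row: the shift along the tool's x, y, z in m, then the turn, a rotation vector about the tool's x, y, z in degrees, then the opening, from 0 (shut) to 1 (fully open). In form: [tx, ty, tz, rx, ry, rz, fingers, tx, ty, tz, rx, ry, rz, fingers, ...]. A call has 1 to 8 rows; each row is the pose to reach, as a shift and turn from the pose commanded when the call began, along the tool's axes at that moment; what a row does not reach only later rows make up. A row lasts 1/10 s, in which the tool goes at most 50 mm and 8.59 degrees, less where a joint would pass 70% of its speed; a pose out of reach is approached as far as the arm can. A call with a gripper value outside its range is refused whole. The fingers move at their own pace and stop on an object; "force" is the grip in N (left out, the last holds). Time passes only in rows, so rows that repeat a pose let the fingers close. It gives the time, the measured TCP pose, the force, the opening and the grip force at its end, in the units of the state.
- get_obs(): the state, without advancing time (a new reading comes with each control period).
- read_camera(name): name is "scene" or "top" or "wrist"; returns a dict with "img" (420x560x3 uint8, red, green, blue), "camera_matrix" (3x3 intrinsics, pixels), "pose" (4x4, takes a point from camera to world coordinates). Camera axes: x right, y down, z forward; pixel columns grow to the right and rows downward; lengths in m; the calibration is good to about 2 mm. A picture is of the moment at which its call begins. There is no depth.
- hand_in(): hands the job in; it is judged then, once.
The state is a dict: "t": time; "q": joint angles; "joint_vel": joint speeds; "joint_torque": joint torques, N m; "eef_pos": TCP position; "tool_rot": TCP orientation; "contact_force": force on the tool from outside, world axes, zero at the start; "torque": the same for the moment, N m; "gripper_width": opening from 0.0 (shut) to 1.0 (fully open); "grasp_force": force on a finger pad.
Only numpy, scipy, OpenCV 4.12 (cv2) and the standard library are available. Lean on these libraries where they do the work, as an engineer would, in place of code of your own. Each camera call takes 0.05 s, during which the arm holds its last target. There are 200 camera calls.

TASK

Vent the leak-test rig: of the two hand valves on the bench, take the one with the tall ball-knobbed lever and push that lever all the way over towards its own brass silencer. Hold it there for about two seconds, then let go so that it springs back to the middle. Do not swing it the other way, and leave the short lever with the T-shaped handle alone.

Things in the scene. Friction and masses are not known exactly. Their poses are not given: they have to be found in the camera images.
- tall_lever (a joint): Angle (rad) of the tall lever, a 10 mm steel rod with a black ball knob; its level axle lies 65 mm above the bench in the middle of its valve. 0 = upright, kept there by a spring; positive = leaning towards the brass silencer; stops at -0.5 and 0.5; beyond 0.36 the valve is fully open. About 7 N at the knob swings it fully; let go, it returns upright without overshoot.
- tall_lever_knob (a point): Centre of the tall lever's ball knob (34 mm diameter), 105 mm from the axle: 170 mm above the bench when upright. It swings in the upright plane through knob and silencer tip; at 0.5 rad it has gone 50 mm towards the silencer and sunk 13 mm. The point's z axis points up along the rod, its y axis to the silencer's side.
- tall_valve_silencer_tip (a point): Free end of the ribbed brass silencer (22 mm diameter) sticking out level from one end of the tall-levered valve, 34 mm above the bench, 76 mm sideways from the upright knob. The other end has a flat dark cap. The valve is a 60x66 mm aluminium block, top 58 mm above the bench, on a 100x80 mm foot fixed to the bench, turned any way.
- short_lever (a joint): Angle (rad) of the lever on the other valve, to be left alone: same block and silencer, but a short lever with a T-shaped handle (56 mm cross-bar, 16 mm thick, 120 mm above the bench). The valves stand at least 0.2 m apart and may change places. 0 = upright, kept there by a spring; stops at -0.5 and 0.5.

How it is judged:
By the outcome, as a careful person would: the job done as asked, in the order asked, and still so for the second after the job is handed in, with the robot touching nothing.
It also fails if it takes over 32 s, if anything falls off the work surface, if the arm or the gripper's body presses on something with over 40 N, if the wrist force passes 120 N, or if a joint passes its speed limit or range.

## Working session

There is one attempt and no reset: what is moved stays moved. The work goes in short steps, Python scripts to look and compute and a tool call to move; the robot and the scene stay as the last step left them, time stands still between calls to the robot, and variables do not carry over. Pictures are saved under pics/ and viewed, at most 10 in all, crops included, and the job is handed in when it is done.

Besides the shell and the picture viewer there is one more tool, called by a JSON object that holds its "name" and its "arguments". arm_command: Moves the arm, as the interface text tells. Its arguments: {"type":"object","properties":{"commands":{"type":"array","items":{"type":"number"}},"force":{"type":"number"}},"required":["commands"]}

```bash
mkdir -p pics
python3 - <<'E'
from station import *
import cv2,numpy as np
for n in("scene","top"):
    c=read_camera(n);cv2.imwrite(f"pics/{n}0.png",c["img"][:,:,::-1]);np.savez(f"{n}0.npz",K=c["camera_matrix"],T=c["pose"]);print(n,c["camera_matrix"].round(1).tolist(),c["pose"].round(3).tolist())
o=get_obs();print(o["t"],o["eef_pos"],o["tool_rot"],o["gripper_width"])
E
```

```text
scene [[520.7, 0.0, 274.6], [0.0, 520.7, 209.6], [0.0, 0.0, 1.0]] [[0.891, -0.3, 0.34, 0.143], [-0.453, -0.566, 0.689, -0.524], [-0.014, -0.768, -0.641, 0.747], [0.0, 0.0, 0.0, 1.0]]
top [[478.8, 0.0, 280.7], [0.0, 478.8, 214.2], [0.0, 0.0, 1.0]] [[0.005, -0.995, 0.099, 0.402], [-1.0, -0.006, -0.007, 0.129], [0.008, -0.099, -0.995, 1.026], [0.0, 0.0, 0.0, 1.0]]
0.1 [ 0.17840986 -0.65038313  0.1947206 ] [-8.07596034e-04  9.91050568e-01  1.33484415e-01 -1.71918347e-04] 0.9989308479666819
```

View pics/scene0.png

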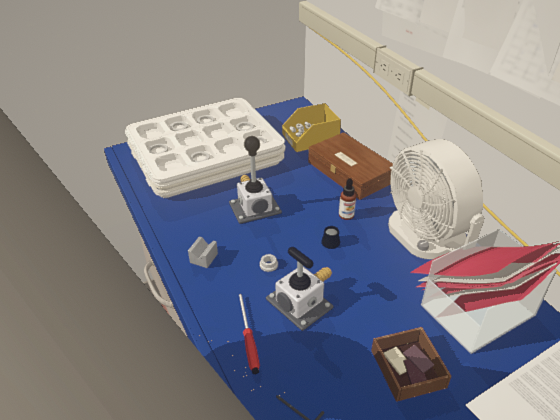

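View pics/top0.png

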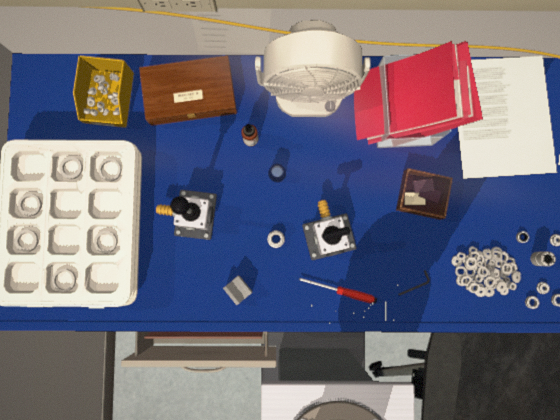

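The top view shows the tall lever's knob near (182,206), with its silencer tip at (158,210) pointing left towards the tray. The T-handle valve is at (330,235). I'll enlarge the tall valve.

Run:
```python
import cv2,numpy as np
a=cv2.imread("pics/top0.png")[170:250,130:230];b=cv2.imread("pics/scene0.png")[125:225,200:300]
a=cv2.resize(a,(400,320),interpolation=2);b=cv2.resize(b,(400,400),interpolation=2)
im=np.zeros((400,800,3),np.uint8);im[:320,:400]=a;im[:,400:]=b;cv2.imwrite("pics/crop0.png",im)
```

```text
(no output)
```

View pics/crop0.png

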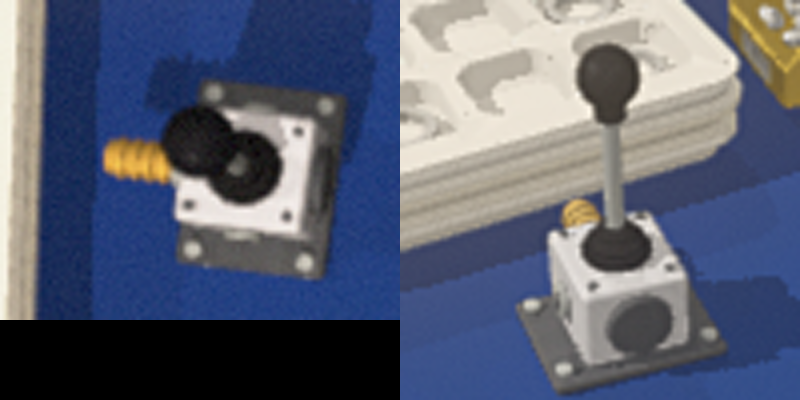

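The knob is at top (179.5,205.5) and scene (252,144.5), and the silencer tip is at top (156,209.2). The tray lies just beyond the silencer.

```bash
cat > h.py <<'E'
import numpy as np
def ray(K,T,u,v):
    d=T[:3,:3]@np.linalg.inv(K)@[u,v,1];return T[:3,3],d/np.linalg.norm(d)
def plane(K,T,u,v,z):
    o,d=ray(K,T,u,v);return o+d*(z-o[2])/d[2]
E
python3 - <<'E'
from h import *
from scipy.spatial.transform import Rotation as R
t=np.load("top0.npz");s=np.load("scene0.npz")
k1=plane(t["K"],t["T"],179.5,205.5,.17);k2=plane(s["K"],s["T"],252,144.5,.17)
tip=plane(t["K"],t["T"],156,209.2,.034)
f=[plane(t["K"],t["T"],130+u/4,170+v/4,.008) for u,v in((203,80),(347,97),(322,280),(177,265))]
print(k1,k2,tip,np.mean(f,0));e=f[0]+f[3]-f[1]-f[2];print("axis foot",e/np.linalg.norm(e))
d=tip-k1;print("axis tip",d/np.linalg.norm(d[:2]),np.linalg.norm(d[:2]))
print("tray edge",plane(t["K"],t["T"],137,210,.07))
q=[-8.07596034e-04,9.91050568e-01,1.33484415e-01,-1.71918347e-04]
print(R.from_quat(q,scalar_first=True).as_matrix().round(3))
print("T valve",plane(t["K"],t["T"],335,235,.12))
E
```

```text
[0.50206128 0.30502407 0.17      ] [0.50170494 0.30118911 0.17      ] [0.50987696 0.38151841 0.034     ] [0.50072004 0.30347933 0.008     ]
axis foot [0.10480275 0.99449303 0.        ]
axis tip [ 0.10164418  0.99482082 -1.76870111] 0.0768925845509736
tray edge [0.50413453 0.4103131  0.07      ]
[[ 0.964  0.265 -0.001]
 [ 0.265 -0.964  0.002]
 [-0.    -0.002 -1.   ]]
T valve [0.45336611 0.01957969 0.12      ]
```

{"name": "arm_command", "arguments": {"commands": [0.34, -0.19, -0.06, 0, 0, 21, 0, 0.34, -0.19, -0.06, 0, 0, 21, 0, 0.34, -0.19, -0.06, 0, 0, 21, 0, 0.34, -0.19, -0.06, 0, 0, 21, 0, 0.34, -0.19, -0.06, 0, 0, 21, 0, 0.34, -0.19, -0.06, 0, 0, 21, 0, 0.34, -0.19, -0.06, 0, 0, 21, 0, 0.34, -0.19, -0.06, 0, 0, 21, 0]}}

```text
t: 0.9
eef_pos: [0.4578, -0.3753, 0.2557]
tool_rot: [-0.0, 0.999, -0.049, 0.0]
contact_force: [-0.2, -0.2, -0.0]
gripper_width: -0.005
grasp_force: 0.0
```

{"name": "arm_command", "arguments": {"commands": [0, -0.37, 0, 0, 0, 0, 0, 0, -0.37, 0, 0, 0, 0, 0, 0, -0.37, 0, 0, 0, 0, 0, 0, -0.37, 0, 0, 0, 0, 0, 0, -0.37, 0, 0, 0, 0, 0, 0, -0.37, 0, 0, 0, 0, 0, 0, -0.37, 0, 0, 0, 0, 0, 0, -0.37, 0, 0, 0, 0, 0]}}

```text
t: 1.7
eef_pos: [0.4924, -0.0039, 0.2556]
tool_rot: [-0.001, 0.999, -0.046, 0.0]
contact_force: [-0.6, -0.7, 0.1]
gripper_width: 0.001
grasp_force: 0.0
```

{"name": "arm_command", "arguments": {"commands": [-0.02, -0.235, 0, 0, 0, 0, 0, -0.02, -0.235, 0, 0, 0, 0, 0, -0.02, -0.235, 0, 0, 0, 0, 0, -0.02, -0.235, 0, 0, 0, 0, 0, -0.02, -0.235, 0, 0, 0, 0, 0, -0.02, -0.235, 0.115, 0, 0, 0, 0, -0.02, -0.235, 0.115, 0, 0, 0, 0, -0.02, -0.235, 0.115, 0, 0, 0, 0]}}

```text
t: 2.5
eef_pos: [0.4924, 0.2245, 0.1353]
tool_rot: [0.002, 0.999, -0.049, -0.004]
contact_force: [-0.1, -1.3, -0.7]
gripper_width: 0.002
grasp_force: 0.0
```

Run:
```python
from station import *
import cv2,numpy as np
s=read_camera("scene")["img"][100:240,180:320,::-1];t=read_camera("top")["img"][150:250,110:250,::-1]
im=np.zeros((420,800,3),np.uint8);im[:420,:400]=cv2.resize(np.ascontiguousarray(s),(400,420));im[:300,400:]=cv2.resize(np.ascontiguousarray(t),(400,300));cv2.imwrite("pics/a1.png",im);o=get_obs();print(o["t"],o["eef_pos"])
```

```text
2.6 [0.4936235  0.22494361 0.13741419]
```

View pics/a1.png

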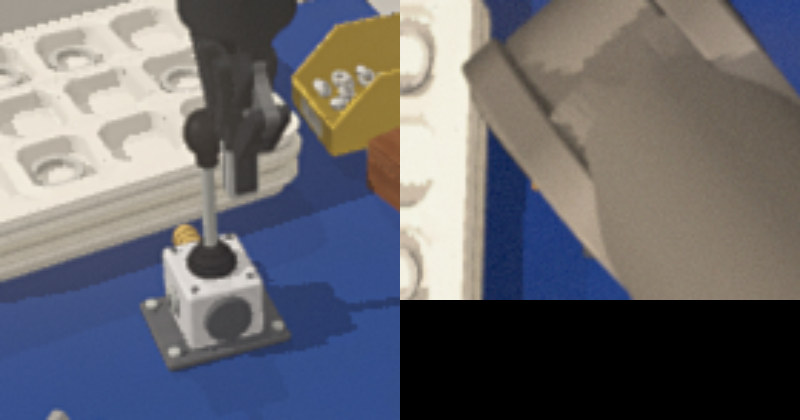

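The knob is upright at scene (251,144), and the fingertips are at about (266,165), to its right and apparently beyond it. I'll check that by projection.

Run:
```python
from h import *
s=np.load("scene0.npz");t=np.load("top0.npz")
def P(c,p):
    q=np.linalg.inv(c["T"])@[*p,1];q=c["K"]@q[:3];return (q[:2]/q[2]).round(1)
for p in((.4936,.225,.137),(.502,.304,.17),(.5017,.304,.118)):print(P(s,p),P(t,p))
o,d=ray(s["K"],s["T"],252,144.5);o2,d2=ray(t["K"],t["T"],179.5,205.5)
a=np.linalg.lstsq(np.c_[d,-d2],o2-o,rcond=None)[0];print(o+d*a[0],o2+d2*a[1])
```

```text
[265.3 178.3] [225.9 212.3]
[251.5 143.8] [180.1 205.5]
[252.5 164.8] [185.6 208.9]
[0.50343482 0.30517058 0.16721877] [0.50238943 0.30560137 0.16718525]
```

Run:
```python
from station import *
import cv2,numpy as np
s=read_camera("scene")["img"][90:190,210:310,::-1];t=read_camera("wrist")["img"][:,:,::-1]
im=np.zeros((500,800,3),np.uint8);g=cv2.resize(np.ascontiguousarray(s),(400,400),interpolation=2);im[:400,:400]=np.clip(g.astype(int)*2,0,255);im[:300,400:]=cv2.resize(np.ascontiguousarray(t),(400,300));cv2.imwrite("pics/a2.png",im);o=get_obs();print(o["t"],o["eef_pos"],o["contact_force"])
```

```text
2.7 [0.49628483 0.22650251 0.14110939] [-0.1137384  -0.12299281 -0.113064  ]
```

View pics/a2.png

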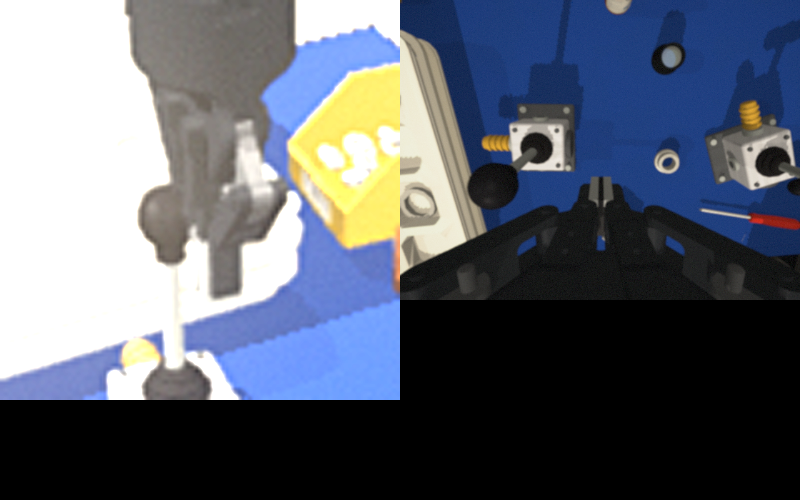

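The fingertips show at scene (266,164). In the wrist view (400-px-wide panel), the knob is at (92,187) and the fingertips at (200,180). I'll compare these with the wrist calibration.

Run:
```python
from station import *
from h import *
import cv2
def P(K,T,p):
    q=np.linalg.inv(T)@[*p,1];q=K@q[:3];return (q[:2]/q[2]).round(1)
c=read_camera("wrist");K,T=c["camera_matrix"],c["pose"];o=get_obs();print(o["eef_pos"],T.round(3).tolist())
e=o["eef_pos"]
print("tcp",P(K,T,e),[P(K,T,e+[0,0,z]) for z in(.013,.03)],"knob",P(K,T,(.502,.304,.17)),"tip",P(K,T,(.5099,.3815,.034)),"seen knob",92*1.4,187*1.4,"fing",200*1.4,178*1.4)
for n in("scene",):
    c=read_camera(n);print(np.abs(c["pose"]-np.load(n+"0.npz")["T"]).max())
    for z in(0,.013,.03):print(P(c["camera_matrix"],c["pose"],e+[0,0,z]))
```

```text
[0.49685865 0.22679552 0.14189912] [[-0.099, -0.961, -0.26, 0.562], [-0.995, 0.095, 0.026, 0.219], [-0.0, 0.261, -0.965, 0.32], [0.0, 0.0, 0.0, 1.0]]
tcp [278.6 239.2] [array([278.4, 247. ]), array([278.1, 259. ])] knob [133.2 262. ] tip [118.2 202.6] seen knob 128.79999999999998 261.8 fing 280.0 249.2
0.0
[266.4 175.4]
[266.2 170. ]
[266.  162.8]
```

Run:
```python
from station import *
o=get_obs();print(o["q"],o["eef_pos"],o["t"])
```

```text
[-0.17932926  0.3612462  -0.44668884  1.89653442  0.19322286  0.9227786
 -2.38750622] [0.49712744 0.2268734  0.14224351] 2.8
```

{"name": "arm_command", "arguments": {"commands": [0, 0, 0, 0, 0, -8, 0, 0, 0, 0, 0, 0, -16, 0, 0, 0, 0, 0, 0, -24, 0, 0, 0, 0, 0, 0, -32, 0, 0, 0, 0, 0, 0, -40, 0, 0, 0, 0, 0, 0, -48, 0, 0, 0, 0, 0, 0, -56, 0, 0, 0, 0, 0, 0, -64, 0]}}

```text
t: 3.6
eef_pos: [0.4972, 0.2266, 0.1424]
tool_rot: [0.0, 0.872, 0.49, 0.002]
contact_force: [-0.6, -0.4, -0.5]
gripper_width: -0.002
grasp_force: 0.0
```

{"name": "arm_command", "arguments": {"commands": [0, 0, 0, 0, 0, -8, 0, 0, 0, 0, 0, 0, -16, 0, 0, 0, 0, 0, 0, -26, 0, 0, 0, 0, 0, 0, -26, 0, 0, 0, 0.015, 0, 0, -26, 0, 0, 0, 0.015, 0, 0, -26, 0, 0, 0, 0.015, 0, 0, -26, 0, 0, 0, 0.015, 0, 0, -26, 0]}}

```text
t: 4.4
eef_pos: [0.4959, 0.2264, 0.1256]
tool_rot: [0.0, 0.741, 0.671, -0.0]
contact_force: [0.6, 0.5, -0.4]
gripper_width: 0.001
grasp_force: 0.0
```

Run:
```python
from station import *
import cv2,numpy as np
s=read_camera("scene")["img"][90:190,210:310,::-1];t=read_camera("wrist")["img"][:,:,::-1]
im=np.zeros((400,800,3),np.uint8);g=cv2.resize(np.ascontiguousarray(s),(400,400),interpolation=2);im[:400,:400]=np.clip(g.astype(int)*2,0,255);im[:300,400:]=cv2.resize(np.ascontiguousarray(t),(400,300));cv2.imwrite("pics/a3.png",im)
from scipy.spatial.transform import Rotation as R
o=get_obs();print(o["t"],o["eef_pos"],o["contact_force"],o["q"]);M=R.from_quat(o["tool_rot"],scalar_first=True).as_matrix();print(M.round(3),M.T@(np.array([.502,.304,.17])-o["eef_pos"]))
```

```text
4.5 [0.49611441 0.22650427 0.12581873] [-0.26499029  0.01743038 -0.21202677] [ 0.06138215  0.45089158 -0.7641146   1.89591141  0.381421    0.94472824
 -0.98015912]
[[ 0.099  0.995  0.   ]
 [ 0.995 -0.099  0.   ]
 [ 0.     0.    -1.   ]] [ 0.07770672 -0.00179464 -0.04416625]
```

View pics/a3.png

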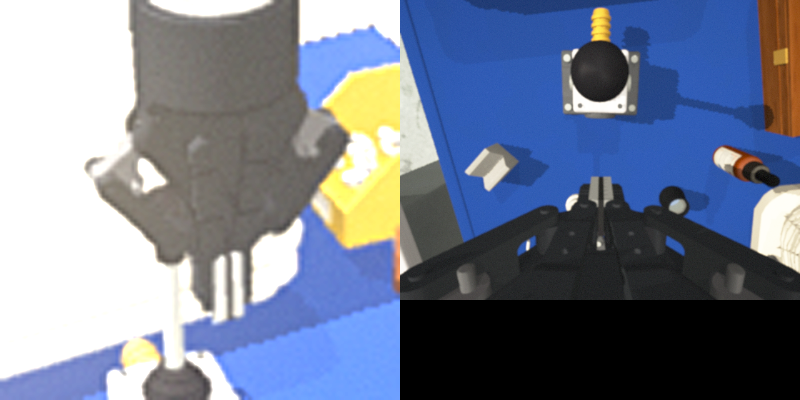

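The wrist view shows the knob dead ahead, in line with the silencer behind it. Now I'll push.

{"name": "arm_command", "arguments": {"commands": [0.02, -0.002, 0, 0, 0, 0, 0, 0.035, -0.002, 0, 0, 0, 0, 0, 0.045, -0.002, 0, 0, 0, 0, 0, 0.055, -0.002, 0, 0, 0, 0, 0, 0.065, -0.002, 0.002, 0, 0, 0, 0, 0.075, -0.002, 0.004, 0, 0, 0, 0, 0.08, -0.002, 0.005, 0, 0, 0, 0, 0.08, -0.002, 0.005, 0, 0, 0, 0]}}

```text
t: 5.3
eef_pos: [0.5021, 0.3062, 0.1203]
tool_rot: [0.0, 0.741, 0.671, -0.0]
contact_force: [1.6, -2.8, 2.8]
gripper_width: -0.004
grasp_force: 1.7
```

Run:
```python
from station import *
import cv2,numpy as np
s=read_camera("scene")["img"][90:190,210:310,::-1];t=read_camera("wrist")["img"][:,:,::-1]
im=np.zeros((400,800,3),np.uint8);g=cv2.resize(np.ascontiguousarray(s),(400,400),interpolation=2);im[:400,:400]=np.clip(g.astype(int)*2,0,255);im[:300,400:]=cv2.resize(np.ascontiguousarray(t),(400,300));cv2.imwrite("pics/a4.png",im)
o=get_obs();print(o["t"],o["eef_pos"],o["contact_force"])
```

```text
5.4 [0.50206813 0.30548531 0.12044585] [ 1.03920972 -2.75064256  2.08334971]
```

View pics/a4.png

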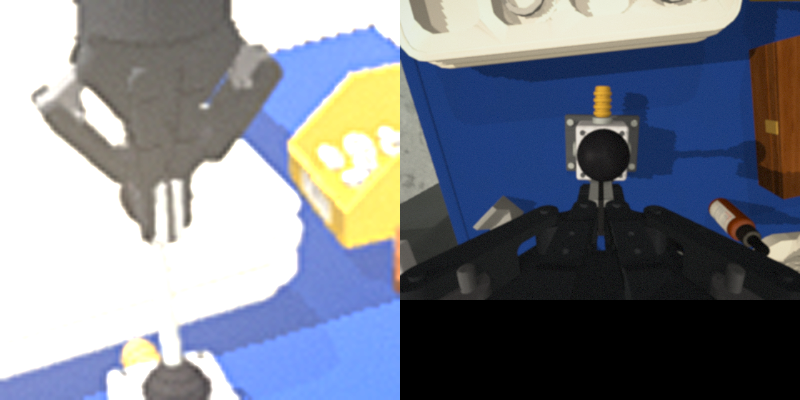

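The force is 2.8 N, so the lever is leaning roughly 0.2 rad and the fingers are centred on the knob. I'll continue to the stop, going slightly lower.

{"name": "arm_command", "arguments": {"commands": [0.005, 0, 0.002, 0, 0, 0, 0, 0.01, 0, 0.004, 0, 0, 0, 0, 0.015, 0, 0.006, 0, 0, 0, 0, 0.019, 0, 0.008, 0, 0, 0, 0, 0.022, 0, 0.009, 0, 0, 0, 0, 0.022, 0, 0.009, 0, 0, 0, 0]}}

```text
t: 6.0
eef_pos: [0.5042, 0.3259, 0.1111]
tool_rot: [0.001, 0.742, 0.671, -0.002]
contact_force: [0.9, -9.5, 5.8]
gripper_width: -0.003
grasp_force: 4.6
```

Run:
```python
from station import *
from h import *
import cv2
def P(K,T,p):
    q=np.linalg.inv(T)@[*p,1];q=K@q[:3];return (q[:2]/q[2]).round(1)
c=read_camera("wrist");t=c["img"][:,:,::-1]
im=cv2.resize(np.ascontiguousarray(t[120:330,180:380]),(600,600));cv2.imwrite("pics/a5.png",im)
n=np.array([.102,.995,0])
for a in(.2,.3,.36,.4,.45,.5):
    k=np.array([.502,.304,.065])+.105*(np.sin(a)*n+np.cos(a)*np.array([0,0,1]))
    p=P(c["camera_matrix"],c["pose"],k);print(a,((p-[180,120])*[3,600/210]).round())
o=get_obs();print(o["t"],o["eef_pos"],o["contact_force"])
```

```text
0.2 [300. 468.]
0.3 [300. 401.]
0.36 [300. 360.]
0.4 [300. 333.]
0.45 [300. 299.]
0.5 [300. 267.]
6.05 [0.50424941 0.32593573 0.11117022] [ 0.18998143 -9.71229177  6.02158936]
```

View pics/a5.png

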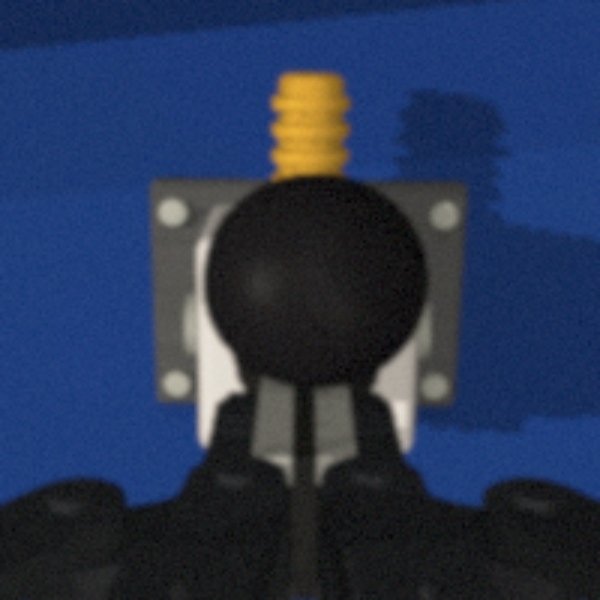

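The knob is centred at (315,282) in the crop, which corresponds to about 0.48 rad: fully open and close to the stop. I'll hold here.

{"name": "arm_command", "arguments": {"commands": [0.002, 0, 0, 0, 0, 0, 0, 0.002, 0, 0, 0, 0, 0, 0, 0.002, 0, 0, 0, 0, 0, 0, 0.002, 0, 0, 0, 0, 0, 0, 0.002, 0, 0, 0, 0, 0, 0, 0.002, 0, 0, 0, 0, 0, 0, 0.002, 0, 0, 0, 0, 0, 0, 0.002, 0, 0, 0, 0, 0, 0]}}

```text
t: 6.85
eef_pos: [0.5042, 0.326, 0.1111]
tool_rot: [0.002, 0.742, 0.671, -0.003]
contact_force: [-2.1, -13.5, 8.8]
gripper_width: 0.002
grasp_force: 7.0
```

{"name": "arm_command", "arguments": {"commands": [0, 0, 0, 0, 0, 0, 0, 0, 0, 0, 0, 0, 0, 0, 0, 0, 0, 0, 0, 0, 0, 0, 0, 0, 0, 0, 0, 0, 0, 0, 0, 0, 0, 0, 0, 0, 0, 0, 0, 0, 0, 0, 0, 0, 0, 0, 0, 0, 0, 0, 0, 0, 0, 0, 0, 0]}}

```text
t: 7.65
eef_pos: [0.5043, 0.326, 0.1111]
tool_rot: [0.002, 0.742, 0.671, -0.003]
contact_force: [-1.1, -13.4, 8.2]
gripper_width: 0.002
grasp_force: 7.0
```

{"name": "arm_command", "arguments": {"commands": [0, 0, 0, 0, 0, 0, 0, 0, 0, 0, 0, 0, 0, 0, 0, 0, 0, 0, 0, 0, 0, -0.04, 0, 0, 0, 0, 0, 0, -0.09, 0, 0, 0, 0, 0, 0, -0.13, 0, 0, 0, 0, 0, 0, -0.14, 0, -0.01, 0, 0, 0, 0, -0.14, 0, -0.05, 0, 0, 0, 0]}}

```text
t: 8.45
eef_pos: [0.4879, 0.1879, 0.1588]
tool_rot: [-0.002, 0.742, 0.67, -0.003]
contact_force: [0.6, 0.1, 0.3]
gripper_width: 0.004
grasp_force: 0.0
```

{"name": "arm_command", "arguments": {"commands": [0, 0, -0.05, 0, 0, 0, 0, 0, 0, -0.06, 0, 0, 0, 0, 0, 0, -0.06, 0, 0, 0, 0, 0, 0, -0.06, 0, 0, 0, 0, 0, 0, -0.06, 0, 0, 0, 0, 0, 0, -0.06, 0, 0, 0, 0]}}

```text
t: 9.05
eef_pos: [0.4896, 0.1905, 0.2201]
tool_rot: [-0.001, 0.741, 0.672, -0.001]
contact_force: [-0.6, -0.0, -0.1]
gripper_width: 0.002
grasp_force: 0.0
```

Run:
```python
from station import *
import cv2,numpy as np
s=read_camera("scene")["img"][:,:,::-1]
cv2.imwrite("pics/a6.png",s);o=get_obs();print(o["t"],o["eef_pos"],o["contact_force"],np.abs(o["joint_vel"]).max())
```

```text
9.1 [0.48975312 0.19052817 0.22034591] [-0.20405632  0.35585328  1.04450603] 0.005781151249269232
```

View pics/a6.png

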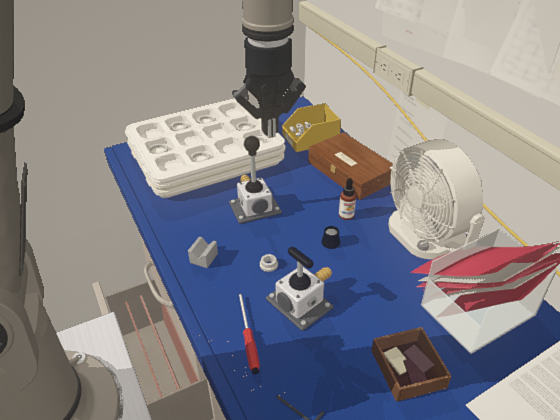

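The tall lever is upright again (knob at (252,144)), the T-handle is untouched and the arm is clear.

```bash
python3 -c "
from station import *
print(hand_in())"
```

```text
the job is handed in; nothing more can be done
None
```

I pushed the tall lever to its stop towards the brass silencer, held it there for about 2 s and let go; it sprang back upright, the T-handle valve wasn't touched, and the job is handed in.

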